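# Shut the presentation case and crack open the dry case at a mineral stall

### The job

A visitor has finished with the open black presentation case and would like a peek into the big grey dry case beside it. Press the presentation case's lid down until it snaps fully shut; then take the dry case's lid by its bow handle, break it free of its sticky rubber seal and hold it just ajar, its front edge about 45 mm up, without ever letting it fly wide open (the dry air must stay in), and leave the other stock where it stands. The job finishes while you are still holding the lid there by the handle: do not put it down or let go.

Things in the scene. Friction and masses are not known exactly. Their poses are not given: they have to be found in the camera images.
- show_case: Low black presentation case, 150 (x) x 170 (y) x 45 mm high without its lid, fixed (does not shift on the table). Origin: centre of its underside. Its own +x is its front (visitors' side, away from the robot); its lid is hinged along the top of the back wall, the line x = -75 mm, z = 46 mm. It may stand left or right.
- show_lid_angle (a joint): Lid of the presentation case: black frame 16 mm thick, clear window, 150 mm from hinge to front edge. Rad: 0 = fully shut, grows as the front edge rises. Starts open at 0.5 to 1.0; a stiff hinge keeps it where it is left (1 to 2 N at the front moves it). Coming down it rests on a snap catch at about 0.09; pushed past it with about 10 N on the front frame, it snaps home below 0.04 and stays shut.
- show_press (a point): Point on the outer (top) face of the presentation case's lid, in the middle of the 28 mm wide front frame bar, 136 mm from the hinge line and 16 mm out from the lid's underside; where to press. Moves and turns with the lid; its z is the lid's outward normal.
- dry_case: Airtight dry case, the bigger and taller one: grey tub 200 (x) x 260 (y) x 100 mm high, fixed (does not shift). Origin: centre of its underside. Its own +x is its front (visitors' side, away from the robot), with two black latches hanging undone; the lid's hinge line is x = -100 mm, z = 102 mm.
- dry_lid_angle (a joint): Lid of the dry case: grey frame 22 mm thick, clear window, 200 mm from hinge to front edge, 0.4 to 0.6 kg. Rad: 0 = shut, grows as the front edge rises (200 mm x value). Starts shut, stuck to its rubber gasket: at the handle the pull climbs to about 16 N in the first 2 mm, then falls to the lid's own weight (about 3 N) by 0.05. Once free it does not stick again; let go, it falls shut.
- dry_lid: The same lid as a body (origin in the middle of the hinge line, x forward, z up when shut). On top near its front stands its steel bow handle: round bar, 12 mm diameter, parallel to the hinge, on two posts 110 mm apart (98 mm clear), its axis 30 mm above the lid's top face, 154 mm above the table when shut.
- dry_grip (a point): Middle of the handle bar, on its axis: 160 mm in front of the lid's hinge line and 52 mm above it when shut. Moves and turns with the lid; its y lies along the bar.
- loupe: Bystander, loose: folding steel loupe lying flat, 62 x 33 mm, 13 mm high (origin under its lens); stands between the two cases. Origin on its underside, at the centre unless noted.
- palm_stone: Bystander, loose: polished flat green stone, 42 mm across, 22 mm high; stands between the two cases, towards the visitors. Origin on its underside, at the centre unless noted.
- tower: Bystander, loose: standing six-sided rose quartz tower, 34 mm across, 80 mm high; stands between the cases, on the robot's side. Origin on its underside, at the centre unless noted.
- cluster: Bystander, loose: clear quartz cluster, 72 mm across, 60 mm high; stands beyond the cases, in the middle. Origin on its underside, at the centre unless noted.
- geode: Bystander, loose: half geode, purple inside, 84 mm across, 45 mm high; stands beyond the left case. Origin on its underside, at the centre unless noted.
- specimen_box: Bystander, loose: clear-topped specimen box, 40 mm square, 38 mm high; stands beyond the right case. Origin on its underside, at the centre unless noted.
- pocket_scale: Bystander, loose: black pocket scale with a steel pan, 120 x 74 x 19 mm; stands at the left. Origin on its underside, at the centre unless noted.
There are look-alikes about, which are no part of the job. Leave any green or orange look-alike of the show_case alone.

How it is judged (in metres and radians):
On the way, in this order (a step that is already met when the one before it is completed fails the run):
1. the presentation case's lid is snapped fully shut (value of joint show_lid_angle below 0.02 rad), for 0.3 s.
2. the dry case's lid has come free of its seal, lifted by the handle (value of joint dry_lid_angle above 0.06 rad and contact force between any of dry_handle_post0, dry_handle_bar, dry_handle_post1 and the fingers above 1 N), for 0.1 s.
At the end, for the whole second after the job is handed in: The presentation case's lid is fully shut (within 0.02 rad, 3 mm at its edge), and the dry case's lid is held still with its front edge 25 to 70 mm up (0.125 to 0.36 rad), the fingers bearing on its handle with more than 1 N (value of joint show_lid_angle below 0.02 rad and value of joint dry_lid_angle between 0.125 and 0.36 rad and velocity of joint dry_lid_angle between -0.05 and 0.05 rad/s and contact force between any of dry_handle_post0, dry_handle_bar, dry_handle_post1 and the fingers above 1 N); the arm keeps its last pose, push and grip.
It fails at once if the dry case's lid goes wide open (front edge more than 110 mm up, 0.55 rad) (value of joint dry_lid_angle above 0.55 rad).
It fails at once if other stock is shifted by more than 30 mm or knocked over (distance of any of loupe, palm_stone, tower, cluster, geode, specimen_box, pocket_scale from where it was at the start of the episode above 0.03 m or angle between any of loupe, palm_stone, tower, cluster, geode, specimen_box, pocket_scale's own z axis and vertical above 0.6 rad).
It also fails if it takes over 48 s, if anything falls off the work surface, if the arm or the gripper's body presses on something with over 40 N, if the wrist force passes 120 N, or if a joint passes its speed limit or range.

### The arm

A 6-joint arm with a two-finger parallel gripper is mounted at the origin on the work surface. World frame = base frame: x ahead of the robot, y to its left, z up, the work surface at z = 0. Lengths are in m, angles in degrees, forces in N, time in s.
With the tool pointing down it reaches from about 0.4 to 0.825 m from the base axis. Payload 7 kg.
Tool frame: the origin (TCP) lies between the finger pads; the fingertips stand 22 mm ahead of it and the grasp point (between the pads) lies 3 mm ahead of it; z points along the fingers, y is the line along which they close (so a half turn about z gives the same grasp; the last joint's range is limited). The gripper opens to 88 mm and grips with 3 to 60 N. Pads are 19 mm wide; open, the fingers measure 130 mm over their backs; the gripper's body (78 mm by 193 mm) begins 47 mm behind the grasp point.
Start: joints at [-55.915, 20.546, 0.682, 0, -70.136, -16.507], TCP at [0.204, -0.643, 0.249] pointing down, gripper open.
Joint ranges: [-176.03, 176.03], [-82.01, 121.73], [-58.28, 71.71], [-173.87, 95.51], [-174.79, -0.11], [-173.66, 173.66]. Speed limits (degrees/s): [136.94, 136.94, 172.46, 180, 180, 180].

### API

Orientations are given as [roll, pitch, yaw] about the fixed x, y, z axes, in that order (R = Rz(yaw) Ry(pitch) Rx(roll)).
In Python, from plant import ctrl gives the robot as it stands.
- The arm moves only by the tool apply_moves, never from a script. Its argument "targets" is a list of rows, each an object with "travel": the shift along the tool's x, y, z in mm, a list of three; "roll": the turn about the tool's z in degrees; "jaw": the finger opening in mm, from 0 to 87.6. In form: [{"travel": [tx, ty, tz], "roll": roll, "jaw": jaw}, ...]. A call has 1 to 10 rows; each row shifts and turns the commanded pose from where the row before left it, along the tool's axes as they then stand; what a row does not reach is not made up. A row lasts 1/10 s, in which the tool goes at most 50 mm and 8.59 degrees, less where a joint would pass 70% of its speed; a pose out of reach is approached as far as the arm can. A call with a gripper value outside its range is refused whole. The fingers move at their own pace and stop on an object; the grip force is fixed at half the most. Time passes only in rows, so rows that do not move let the fingers close. It gives the time, the measured TCP pose, the force, the opening and the grip force at its end, in the units of the state.
- ctrl.get_obs(): the state, without advancing time (a new reading comes with each control period).
- ctrl.snapshot(name): name is "side" or "top"; returns the picture (480x640x3 uint8, red, green, blue); there is no depth.
- ctrl.calibration(name): a dict with "K" (3x3 intrinsics, pixels), "extrinsics" (4x4, takes a point from camera to world coordinates). Camera axes: x right, y down, z forward; pixel columns grow to the right and rows downward; lengths in m; the calibration is good to about 2 mm. A picture is of the moment at which its call begins. calibration takes no time and is no camera call.
- ctrl.close_job(): hands the job in; it is judged then, once.
The state is a dict: "clock": time; "joint_pos": joint angles; "qvel": joint speeds; "tau": joint torques, N m; "tool_pos": TCP position; "orientation": TCP orientation; "force": force on the tool from outside, world axes, zero at the start; "moment": the same for the moment, N m; "opening": finger opening in m; "gripper_force": force on a finger pad.
Only numpy, scipy, OpenCV 4.12 (cv2) and the standard library are available. Lean on these libraries where they do the work, as an engineer would, in place of code of your own. Each camera call takes 0.05 s, during which the arm holds its last target. There are 200 camera calls.

## Working session

There is one attempt and no reset: what is moved stays moved. The work goes in short steps, Python scripts to look and compute and a tool call to move; the robot and the scene stay as the last step left them, time stands still between calls to the robot, and variables do not carry over. Pictures are saved under pics/ and viewed, at most 10 in all, crops included, and the job is handed in when it is done.

Besides the shell and the picture viewer there is one more tool, called after ">>>" as a command line: name --argument value ..., lists and objects as JSON in quotes. apply_moves: Moves the arm, as the interface text tells. Its arguments: {"type":"object","properties":{"targets":{"type":"array","items":{"type":"object","properties":{"travel":{"type":"array","items":{"type":"number"}},"roll":{"type":"number"},"jaw":{"type":"number"}}}}},"required":["targets"]}

```bash
mkdir -p pics; python3 - <<'E'
from plant import ctrl
import cv2
for n in("side","top"):
    cv2.imwrite(f"pics/{n}0.png",ctrl.snapshot(n)[:,:,::-1])
    c=ctrl.calibration(n);print(c["K"],c["extrinsics"])
o=ctrl.get_obs();print(o)
E
```

```text
[[443.22680347   0.         319.0427955 ]
 [  0.         443.22680347 238.58825358]
 [  0.           0.           1.        ]] [[-0.95785512 -0.14664628  0.24699886  0.28893298]
 [-0.28716     0.46711046 -0.83626966  0.8665686 ]
 [ 0.00726009 -0.87195337 -0.48953509  0.5695152 ]
 [ 0.          0.          0.          1.        ]]
[[463.95505359   0.         319.883974  ]
 [  0.         463.95505359 239.50928473]
 [  0.           0.           1.        ]] [[-0.01293494 -0.99594215  0.08906133  0.44014471]
 [-0.9997579   0.014467    0.01657833  0.09239674]
 [-0.01779951 -0.08882533 -0.99588817  1.16722083]
 [ 0.          0.          0.          1.        ]]
{'clock': 0.1, 'joint_pos': array([-5.59140356e+01,  2.05876451e+01,  6.40386901e-01, -1.57310945e-02,
       -7.01361429e+01, -1.65077208e+01]), 'qvel': array([ 0.04493618,  0.00147887,  0.1790493 ,  0.07079733, -0.15382339,
        0.08551737]), 'tau': array([-3.30437193e-03, -5.84164846e+01,  2.93751007e+01,  7.01554030e+00,
        1.02297618e-02, -6.46623994e-05]), 'tool_pos': array([ 0.20371656, -0.64311633,  0.24772948]), 'orientation': array([ 1.79915834e+02, -9.52034296e-03, -1.62427105e+02]), 'force': array([ 0.49913374, -0.281607  , -0.12390455]), 'moment': array([ 0.04599759, -0.01867   , -0.02738905]), 'gripper_force': 0.0, 'opening': 0.08755626203027037}
```

View pics/top0.png

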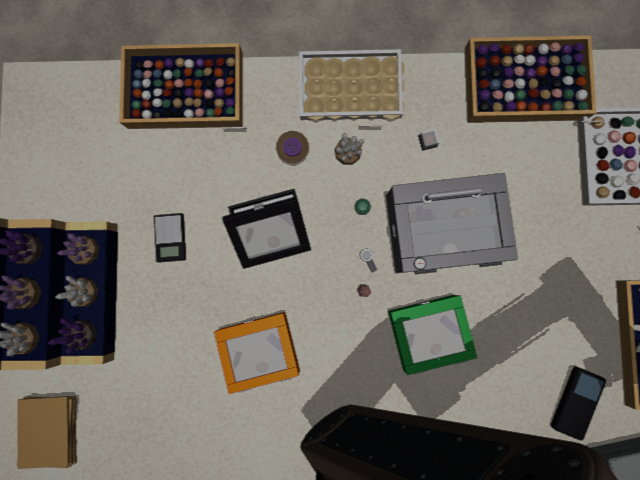

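View pics/side0.png

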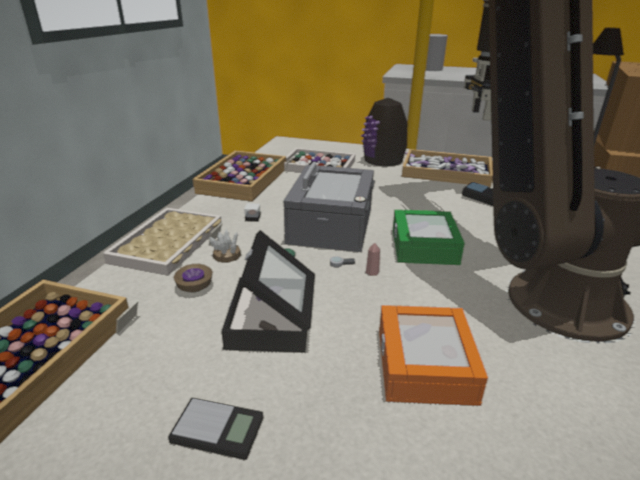

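```bash
python3 - <<'E'
import cv2,numpy as np
t=cv2.imread("pics/top0.png");s=cv2.imread("pics/side0.png")
a=cv2.resize(t[175:285,210:530],(800,275),interpolation=cv2.INTER_CUBIC)
b=cv2.resize(s[225:355,215:325],None,fx=2.5,fy=2.5,interpolation=cv2.INTER_CUBIC)
c=cv2.resize(s[155:255,270:390],None,fx=3,fy=3,interpolation=cv2.INTER_CUBIC)
im=np.zeros((600,800,3),np.uint8);im[:275]=a;im[275:,:275]=b;im[280:580,300:660]=c
cv2.imwrite("pics/c1.png",im)
E
```

```text
(no output)
```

View pics/c1.png

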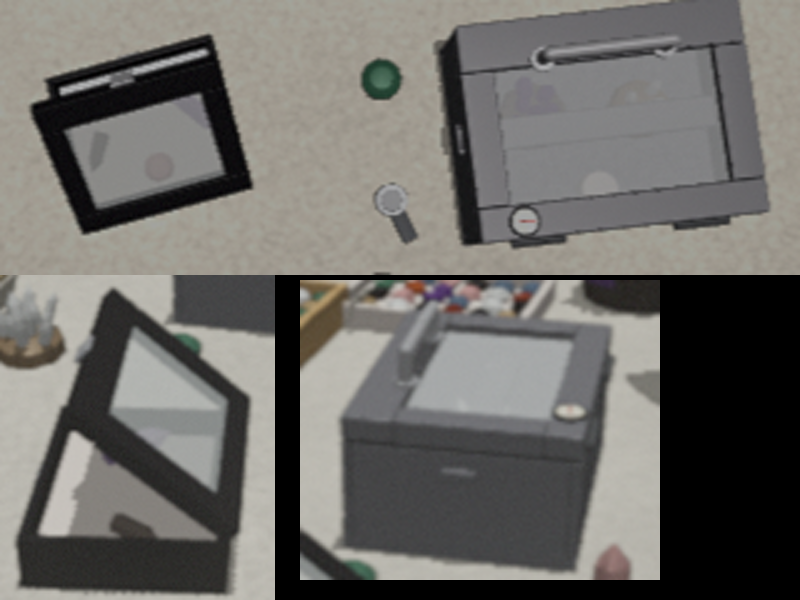

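```bash
cat > h.py <<'E'
import numpy as np
from plant import ctrl
from scipy.optimize import least_squares
def proj(n,P):
    c=ctrl.calibration(n);E=np.linalg.inv(c["extrinsics"]);p=E[:3,:3]@P+E[:3,3];p=c["K"]@p;return p[:2]/p[2]
def Z(x,y,w,p):
    c,s=np.cos(w),np.sin(w);return np.array([x+c*p[0]-s*p[1],y+s*p[0]+c*p[1],p[2]])
def lid(a,r,y,h,x0,z0):
    return np.array([x0+r*np.cos(a)-h*np.sin(a),y,z0+r*np.sin(a)+h*np.cos(a)])
E
python3 - <<'E'
from h import *
T=lambda u,v:("top",210+u/2.5,175+v/2.5)
S=lambda u,v:("side",215+u/2.5,225+(v-275)/2.5)
D=lambda u,v:("side",270+(u-300)/3,155+(v-280)/3)
base=[(T(48,80),(.075,.085,.045)),(T(212,37),(.075,-.085,.045)),(S(20,585),(.075,.085,0)),(S(230,592),(-.075,.085,0))]
ld=[(T(33,103),.15,.085,.016),(T(85,233),0,.085,.016),(T(250,187),0,-.085,.016),(S(70,410),.15,.085,.016),(S(115,290),.15,-.085,.016),(S(248,400),0,-.085,.016)]
def f(q):
    r=[proj(o[0],Z(*q[:3],p))-o[1:] for o,p in base]
    r+=[proj(o[0],Z(*q[:3],lid(q[3],a,b,c,-.075,.046)))-o[1:] for o,a,b,c in ld]
    return np.concatenate(r)
s=least_squares(f,[.5,.2,.2,.7],loss='soft_l1');print("show",s.x,np.round(s.fun.reshape(-1,2),1).tolist())
for a in (s.x[3],.09,0):print(a,Z(*s.x[:3],lid(a,.136,0,.016,-.075,.046)))
dr=[(T(541,56),(.06,.055,.154)),(T(672,44),(.06,-.055,.154)),(T(458,28),(.1,.13,.124)),(T(740,0),(.1,-.13,.124)),(T(768,210),(-.1,-.13,.124)),(T(480,243),(-.1,.13,.124)),
(D(345,547),(.1,.13,0)),(D(578,570),(-.1,.13,0)),(D(344,421),(.1,.13,.124)),(D(588,450),(-.1,.13,.124)),(D(610,325),(-.1,-.13,.124))]
g=lambda q:np.concatenate([proj(o[0],Z(*q,p))-o[1:] for o,p in dr])
s=least_squares(g,[.5,-.2,.1],loss='soft_l1');print("dry",s.x,np.round(s.fun.reshape(-1,2),1).tolist());print(Z(*s.x,(.06,0,.154)))
# tops
for n,u,v,z in(("tower",364,291,.08),("cluster",348,150,.03),("stone",362,207,.02)):
    c=ctrl.calibration("top");e=c["extrinsics"];d=e[:3,:3]@np.linalg.inv(c["K"])@[u,v,1];print(n,e[:3,3]+d*(z-e[2,3])/d[2])
E
```

```text
show [0.57266769 0.23499305 0.24761876 0.69683536] [[-1.3, -0.3], [0.0, -0.9], [0.8, -0.7], [-0.9, -0.5], [-1.1, 2.2], [-1.3, 1.6], [1.3, 1.7], [-1.2, -0.3], [-2.4, -1.1], [2.3, -2.7]]
0.6968353583480668 [0.59111393 0.23965639 0.14555402]
0.09 [0.62987928 0.24945654 0.07415873]
0 [0.63180712 0.24994391 0.062     ]
dry [ 0.56520356 -0.19239129  0.09604051] [[2.5, 0.3], [-0.1, -0.4], [-2.3, 0.2], [-1.1, -1.2], [0.7, 2.3], [-0.1, 1.9], [-0.2, -0.1], [-0.2, 0.5], [-1.5, -2.3], [-0.6, -4.6], [1.5, -1.0]]
[ 0.62492706 -0.18663771  0.154     ]
tower [0.41564661 0.00942846 0.08      ]
cluster [0.76561019 0.03808059 0.03      ]
stone [0.62262134 0.005379   0.02      ]
```

>>> apply_moves --targets '[{"travel": [-14, 16, 0], "roll": 0, "jaw": 0}, {"travel": [-29, 33, 0], "roll": 0, "jaw": 0}, {"travel": [-29, 33, 0], "roll": 0, "jaw": 0}, {"travel": [-29, 33, 0], "roll": 0, "jaw": 0}, {"travel": [-29, 33, 0], "roll": 0, "jaw": 0}, {"travel": [-29, 33, 0], "roll": 0, "jaw": 0}, {"travel": [-29, 33, 0], "roll": 0, "jaw": 0}, {"travel": [-29, 33, 0], "roll": 0, "jaw": 0}, {"travel": [-29, 33, 0], "roll": 0, "jaw": 0}, {"travel": [-29, 33, 0], "roll": 0, "jaw": 0}]'

```text
clock: 1.1
tool_pos: [0.3716, -0.2603, 0.2485]
orientation: [180.0, 0.0, -162.4]
force: [0.5, -0.3, -0.2]
opening: 0.0135
gripper_force: 0.0
```

>>> apply_moves --targets '[{"travel": [-29, 33, 0], "roll": 0, "jaw": 0}, {"travel": [-29, 33, 0], "roll": 0, "jaw": 0}, {"travel": [-29, 33, 0], "roll": 0, "jaw": 0}, {"travel": [-29, 33, 0], "roll": 0, "jaw": 0}, {"travel": [-29, 33, 0], "roll": 0, "jaw": 0}, {"travel": [-29, 33, 0], "roll": 0, "jaw": 0}, {"travel": [-29, 33, 0], "roll": 0, "jaw": 0}, {"travel": [-29, 33, 0], "roll": 0, "jaw": 0}, {"travel": [-29, 33, 0], "roll": 0, "jaw": 0}, {"travel": [-29, 33, 0], "roll": 3.4, "jaw": 0}]'

```text
clock: 2.1
tool_pos: [0.5485, 0.1419, 0.2483]
orientation: [180.0, -0.0, -165.8]
force: [0.8, -1.0, 0.2]
opening: 0.0007
gripper_force: 0.0
```

>>> apply_moves --targets '[{"travel": [-24, 33, 0], "roll": 0, "jaw": 0}, {"travel": [-24, 33, 0], "roll": 0, "jaw": 0}, {"travel": [-13, 18, 15], "roll": 0, "jaw": 0}, {"travel": [0, 0, 30], "roll": 0, "jaw": 0}, {"travel": [0, 0, 0], "roll": 0, "jaw": 0}]'

```text
clock: 2.6
tool_pos: [0.5845, 0.2361, 0.1987]
orientation: [-179.9, -0.5, -165.8]
force: [-1.5, -0.6, -0.8]
opening: 0.0006
gripper_force: 0.0
```

```bash
python3 - <<'E'
from plant import ctrl
import cv2,numpy as np
s=ctrl.snapshot("side")[:,:,::-1];t=ctrl.snapshot("top")[:,:,::-1]
im=np.hstack([cv2.resize(s[150:370,190:390],(400,440)),cv2.resize(t[130:350,200:400],(400,440))])
cv2.imwrite("pics/p2.png",im)
o=ctrl.get_obs();print(o["tool_pos"],o["force"])
E
```

```text
[0.58656092 0.23606158 0.20335914] [-0.0640779   0.5604834   1.59224856]
```

View pics/p2.png

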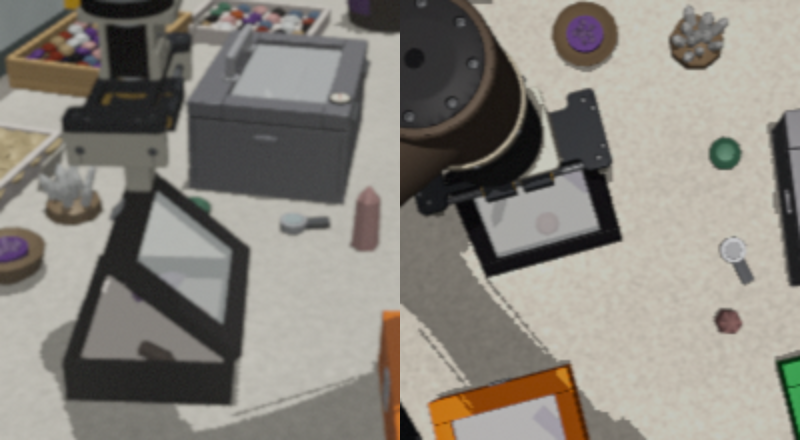

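```bash
python3 - <<'E'
from h import *
o=ctrl.get_obs();p=o["tool_pos"]-[0,0,.022]
u=proj("side",p);print((u-[190,150])*2)
q=[.57267,.23499,.2476,.6968]
for r,y in((.15,.085),(.15,-.085),(.15,0),(.136,0)):print(r,y,(proj("side",Z(*q[:3],lid(q[3],r,y,.016,-.075,.046)))-[190,150])*2,Z(*q[:3],lid(q[3],r,y,.016,-.075,.046)))
E
```

```text
[138.31614978 177.50330356]
0.15 0.085 [103.67239755 257.42962229] [0.58069729 0.32469295 0.15453543]
0.15 -0.085 [137.27275117 159.82567877] [0.62236053 0.15987737 0.15453543]
0.15 0 [122.02315698 204.12344263] [0.60152891 0.24228516 0.15453543]
0.136 0 [134.42108984 212.92712603] [0.59111974 0.23965386 0.14555069]
```

>>> apply_moves --targets '[{"travel": [0, 0, 15], "roll": 0, "jaw": 0}, {"travel": [0, 0, 15], "roll": 0, "jaw": 0}, {"travel": [-2, 0, 6], "roll": 0, "jaw": 0}, {"travel": [-7, 0, 9], "roll": 0, "jaw": 0}, {"travel": [-7, 0, 9], "roll": 0, "jaw": 0}, {"travel": [-7, 0, 9], "roll": 0, "jaw": 0}, {"travel": [-6, 0, 12], "roll": 0, "jaw": 0}, {"travel": [-6, 0, 12], "roll": 0, "jaw": 0}]'

```text
clock: 3.5
tool_pos: [0.6214, 0.2453, 0.1155]
orientation: [180.0, 0.0, -165.8]
force: [0.2, -0.1, 0.8]
opening: 0.0002
gripper_force: 0.2
```

>>> apply_moves --targets '[{"travel": [-4, 0, 10], "roll": 0, "jaw": 0}, {"travel": [-2, 0, 8], "roll": 0, "jaw": 0}, {"travel": [0, 0, 2], "roll": 0, "jaw": 0}, {"travel": [0, 0, 0], "roll": 0, "jaw": 0}]'

```text
clock: 3.9
tool_pos: [0.6264, 0.2465, 0.0963]
orientation: [-180.0, -0.0, -165.8]
force: [0.0, -1.0, 0.3]
opening: 0.0003
gripper_force: 0.0
```

>>> apply_moves --targets '[{"travel": [0, 0, 4], "roll": 0, "jaw": 0}, {"travel": [0, 0, 3], "roll": 0, "jaw": 0}, {"travel": [0, 0, 0], "roll": 0, "jaw": 0}]'

```text
clock: 4.2
tool_pos: [0.6267, 0.2467, 0.0901]
orientation: [180.0, 0.1, -165.8]
force: [-0.2, -0.9, 0.6]
opening: 0.0006
gripper_force: 0.2
```

```bash
python3 - <<'E'
from plant import ctrl
import cv2,numpy as np
s=ctrl.snapshot("side")[:,:,::-1]
cv2.imwrite("pics/p3.png",cv2.resize(s[190:370,190:350],None,fx=3.2,fy=3.2))
o=ctrl.get_obs();print(o["tool_pos"],o["force"])
E
```

```text
[0.62650523 0.2466932  0.0899849 ] [0.26973161 0.05642386 0.17734965]
```

View pics/p3.png

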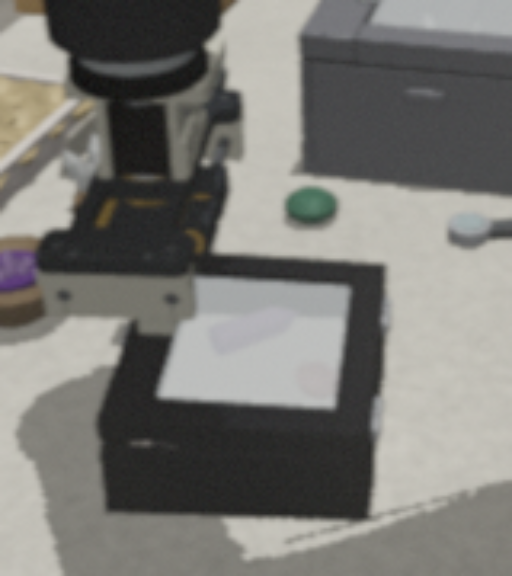

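>>> apply_moves --targets '[{"travel": [-3, 0, 0], "roll": 0, "jaw": 0}, {"travel": [-2, 0, 2], "roll": 0, "jaw": 0}, {"travel": [0, 0, 2], "roll": 0, "jaw": 0}, {"travel": [0, 0, 2], "roll": 0, "jaw": 0}]'

```text
clock: 4.65
tool_pos: [0.6316, 0.2478, 0.0839]
orientation: [-180.0, 0.0, -165.8]
force: [-7.1, -0.6, 17.7]
opening: 0.0005
gripper_force: 8.8
```

>>> apply_moves --targets '[{"travel": [0, 0, 2], "roll": 0, "jaw": 0}, {"travel": [0, 0, 1], "roll": 0, "jaw": 0}, {"travel": [0, 0, 0], "roll": 0, "jaw": 0}]'

```text
clock: 4.95
tool_pos: [0.6316, 0.2478, 0.0838]
orientation: [-180.0, 0.1, -165.8]
force: [-9.6, -2.2, 21.9]
opening: 0.0004
gripper_force: 11.3
```

>>> apply_moves --targets '[{"travel": [0, 0, 1], "roll": 0, "jaw": 0}, {"travel": [0, 0, 0], "roll": 0, "jaw": 0}, {"travel": [0, 0, 0], "roll": 0, "jaw": 0}, {"travel": [0, 0, -10], "roll": 0, "jaw": 0}, {"travel": [0, 0, -35], "roll": -8, "jaw": 0}, {"travel": [0, 0, -45], "roll": -8.5, "jaw": 40}, {"travel": [0, 0, -45], "roll": -8.5, "jaw": 60}, {"travel": [0, 0, -35], "roll": -8.5, "jaw": 80}, {"travel": [0, 0, 0], "roll": -8.5, "jaw": 80}, {"travel": [0, 0, 0], "roll": -8.5, "jaw": 80}]'

```text
clock: 5.95
tool_pos: [0.6317, 0.2481, 0.2511]
orientation: [-179.9, 0.1, -115.0]
force: [-0.3, -0.3, -0.5]
opening: 0.0347
gripper_force: 0.0
```

>>> apply_moves --targets '[{"travel": [0, 0, 0], "roll": -8.5, "jaw": 80}, {"travel": [0, 0, 0], "roll": -8.5, "jaw": 80}, {"travel": [0, 0, 0], "roll": -8.5, "jaw": 80}, {"travel": [0, 0, 0], "roll": -5.3, "jaw": 80}]'

```text
clock: 6.35
tool_pos: [0.6313, 0.2478, 0.2491]
orientation: [180.0, -0.0, -84.2]
force: [0.1, -0.7, -1.0]
opening: 0.0672
gripper_force: 0.0
```

>>> apply_moves --targets '[{"travel": [24, 3, 0], "roll": 0, "jaw": 80}, {"travel": [48, 5.5, 0], "roll": 0, "jaw": 80}, {"travel": [48, 5.5, 0], "roll": 0, "jaw": 80}, {"travel": [48, 5.5, 0], "roll": 0, "jaw": 80}, {"travel": [48, 5.5, 0], "roll": 0, "jaw": 80}, {"travel": [48, 5.5, 0], "roll": 0, "jaw": 80}, {"travel": [48, 5.5, 0], "roll": 0, "jaw": 80}, {"travel": [48, 5.5, 0], "roll": 0, "jaw": 80}, {"travel": [48, 5.5, 0], "roll": 0, "jaw": 80}, {"travel": [23, 3, 0], "roll": 0, "jaw": 80}]'

```text
clock: 7.35
tool_pos: [0.6216, -0.1901, 0.2493]
orientation: [180.0, -0.0, -84.8]
force: [0.4, -0.3, 0.2]
opening: 0.0802
gripper_force: 0.0
```

```bash
python3 - <<'E'
from h import *
import cv2
s=ctrl.snapshot("side")[:,:,::-1]
t=ctrl.snapshot("top")[:,:,::-1]
im=np.hstack([cv2.resize(s[110:350,210:390],(450,600)),cv2.resize(t[130:310,210:310],(333,600))])
cv2.imwrite("pics/p4.png",im)
o=ctrl.get_obs();print(o["tool_pos"],o["force"],o["orientation"][2])
for p in (o["tool_pos"],o["tool_pos"]-[0,0,.022],[.6249,-.1866,.154]):print((proj("side",np.array(p))-[210,110])*2.5)
for a in (0,.09):
  print(a,[(((proj("side",Z(.57267,.23499,.2476,lid(a,.15,y,h,-.075,.046))))-[210,110])*2.5).round(),] ) if 0 else None
  for h in (0,.016): print(a,h,((proj("side",Z(.57267,.23499,.2476,lid(a,.15,.085,h,-.075,.046)))-[210,110])*2.5).round())
E
```

```text
[ 0.62163008 -0.18974435  0.24897536] [ 0.40369656 -0.41802364  0.22331295] -84.82606834155224
[255.16154874  62.12999991]
[255.17116809  83.35181471]
[251.34377585 151.61902564]
0 0 [ 28. 547.]
0 0.016 [ 26. 529.]
0.09 0 [ 27. 532.]
0.09 0.016 [ 27. 514.]
```

View pics/p4.png

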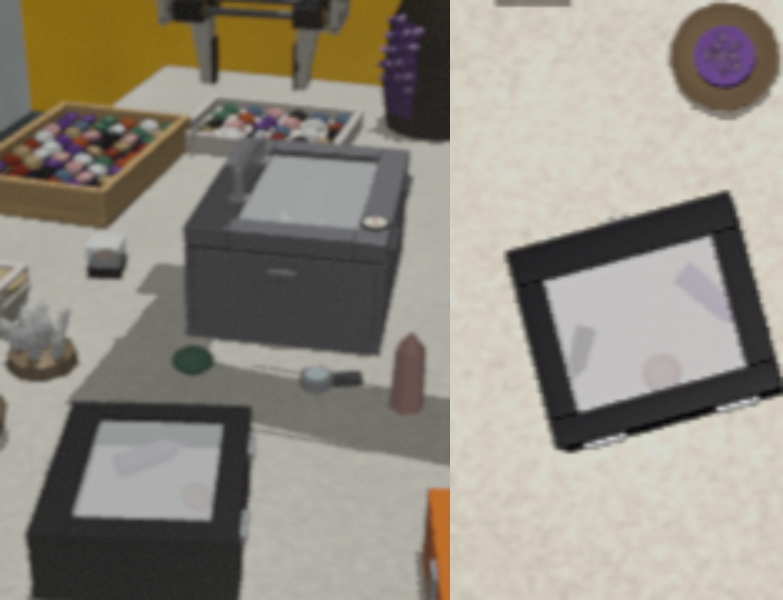

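>>> apply_moves --targets '[{"travel": [-3, -3, 15], "roll": 0, "jaw": 80}, {"travel": [0, 0, 30], "roll": 0, "jaw": 80}, {"travel": [0, 0, 25], "roll": 0, "jaw": 80}, {"travel": [0, 0, 15], "roll": 0, "jaw": 70}, {"travel": [0, 0, 9], "roll": 0, "jaw": 60}, {"travel": [0, 0, 0], "roll": 0, "jaw": 50}, {"travel": [0, 0, 0], "roll": 0, "jaw": 40}, {"travel": [0, 0, 0], "roll": 0, "jaw": 30}, {"travel": [0, 0, 0], "roll": 0, "jaw": 24}, {"travel": [0, 0, 0], "roll": 0, "jaw": 20}]'

```text
clock: 8.45
tool_pos: [0.6258, -0.1827, 0.1563]
orientation: [-179.9, -0.0, -84.5]
force: [0.0, 0.0, -1.1]
opening: 0.0294
gripper_force: 0.0
```

>>> apply_moves --targets '[{"travel": [0, 0, 0], "roll": 0, "jaw": 16}, {"travel": [0, 0, 0], "roll": 0, "jaw": 14}, {"travel": [0, 0, 0], "roll": 0, "jaw": 13}]'

```text
clock: 8.75
tool_pos: [0.6259, -0.1828, 0.1557]
orientation: [-179.9, -0.0, -84.5]
force: [2.4, 0.4, -1.3]
opening: 0.014
gripper_force: 1.0
```

>>> apply_moves --targets '[{"travel": [0, -1, 0], "roll": 0, "jaw": 8}, {"travel": [0, 0, 0], "roll": 0, "jaw": 0}, {"travel": [0, 0, 0], "roll": 0, "jaw": 0}, {"travel": [0, 0, 0], "roll": 0, "jaw": 0}]'

```text
clock: 9.15
tool_pos: [0.6269, -0.1827, 0.1557]
orientation: [-180.0, -0.0, -84.5]
force: [2.5, 0.2, 0.3]
opening: 0.0108
gripper_force: 30.0
```

>>> apply_moves --targets '[{"travel": [0, 0, -0.7], "roll": 0, "jaw": 0}, {"travel": [0, 0.3, -0.7], "roll": 0, "jaw": 0}, {"travel": [0, 0.3, -0.7], "roll": 0, "jaw": 0}, {"travel": [0, 0.3, -0.7], "roll": 0, "jaw": 0}, {"travel": [0, 0.3, -0.7], "roll": 0, "jaw": 0}, {"travel": [0, 0.3, -0.7], "roll": 0, "jaw": 0}]'

```text
clock: 9.75
tool_pos: [0.6259, -0.1827, 0.1584]
orientation: [-179.9, 0.0, -84.5]
force: [7.9, -2.7, -9.4]
opening: 0.0111
gripper_force: 30.0
```

>>> apply_moves --targets '[{"travel": [0, 0.3, -1], "roll": 0, "jaw": 0}, {"travel": [0, 0.3, -1], "roll": 0, "jaw": 0}, {"travel": [0, 0.4, -1], "roll": 0, "jaw": 0}, {"travel": [0, 0.4, -1], "roll": 0, "jaw": 0}, {"travel": [0, 0.4, -1], "roll": 0, "jaw": 0}, {"travel": [0, 0.4, -1], "roll": 0, "jaw": 0}]'

```text
clock: 10.35
tool_pos: [0.6232, -0.183, 0.1661]
orientation: [-179.9, -0.0, -84.5]
force: [5.0, -0.0, -3.2]
opening: 0.0109
gripper_force: 30.0
```

>>> apply_moves --targets '[{"travel": [0, 0.8, -2], "roll": 0, "jaw": 0}, {"travel": [0, 0.8, -2], "roll": 0, "jaw": 0}, {"travel": [0, 0.8, -2], "roll": 0, "jaw": 0}, {"travel": [0, 0.9, -2], "roll": 0, "jaw": 0}, {"travel": [0, 0.9, -2], "roll": 0, "jaw": 0}, {"travel": [0, 0.9, -2], "roll": 0, "jaw": 0}]'

```text
clock: 10.95
tool_pos: [0.618, -0.1835, 0.1781]
orientation: [-179.9, -0.0, -84.5]
force: [5.1, -1.4, -3.1]
opening: 0.011
gripper_force: 30.0
```

>>> apply_moves --targets '[{"travel": [0, 1, -2], "roll": 0, "jaw": 0}, {"travel": [0, 1, -2], "roll": 0, "jaw": 0}, {"travel": [0, 1, -2], "roll": 0, "jaw": 0}, {"travel": [0, 1, -2], "roll": 0, "jaw": 0}, {"travel": [0, 1, -2], "roll": 0, "jaw": 0}, {"travel": [0, 1, -2], "roll": 0, "jaw": 0}, {"travel": [0, 0, 0], "roll": 0, "jaw": 0}, {"travel": [0, 0, 0], "roll": 0, "jaw": 0}, {"travel": [0, 0, 0], "roll": 0, "jaw": 0}, {"travel": [0, 0, 0], "roll": 0, "jaw": 0}]'

```text
clock: 11.95
tool_pos: [0.612, -0.1841, 0.1899]
orientation: [-180.0, -0.0, -84.5]
force: [4.7, -0.9, -0.6]
opening: 0.0109
gripper_force: 30.0
```

```bash
python3 - <<'E'
from h import *
import cv2
s=ctrl.snapshot("side")[:,:,::-1]
t=ctrl.snapshot("top")[:,:,::-1]
im=np.hstack([cv2.resize(s[110:350,210:390],(450,600)),cv2.resize(t[130:310,210:310],(333,600))])
cv2.imwrite("pics/p5.png",im)
o=ctrl.get_obs();print(o["tool_pos"],o["force"],o["opening"],o["gripper_force"])
for a in (0,.125,.225,.36):
  print(a,[((proj("side",Z(.5652,-.1924,.096,lid(a,.2,.13,h,-.1,.102)))-[210,110])*2.5).round() for h in (0,.022)])
for a in (0,.02,.04,.09):
  print(a,((proj("side",Z(.57267,.23499,.2476,lid(a,.15,.085,.016,-.075,.046)))-[210,110])*2.5).round())
E
```

```text
[ 0.61204572 -0.18407243  0.18987394] [ 4.99261255  0.05779836 -1.61858725] 0.01116434275341829 29.99566823244095
0 [array([184., 245.]), array([183., 224.])]
0.125 [array([184., 222.]), array([187., 201.])]
0.225 [array([187., 203.]), array([192., 183.])]
0.36 [array([194., 179.]), array([202., 159.])]
0 [ 26. 529.]
0.02 [ 26. 526.]
0.04 [ 26. 523.]
0.09 [ 27. 514.]
```

View pics/p5.png

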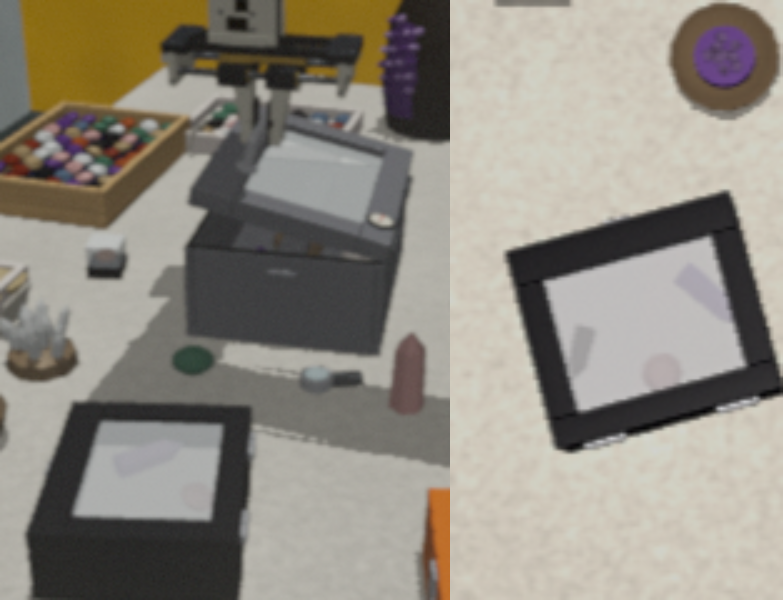

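The side view shows the dry lid ajar with its lower front corner at about (192,205), which is about 0.22 rad. The fingers are on the bar. The black case's lid is flush, with its corner at about (33,535). I'm handing in.

```bash
python3 -c "
from plant import ctrl
print(ctrl.close_job())"
```

```text
the job is handed in; nothing more can be done
None
```

I handed the job in at about 12 s on the robot's clock with the presentation case's lid pressed shut (flush in the images) and the dry case's lid held by its handle at about 0.22 rad, front edge roughly 45 mm up; no verdict came back.

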